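# Bare the knife edge and hold the offset lever level above it

### The job

First slide the dust cap on the lifting jack all the way off the knife edge. Then pick up the offset lever by its balance point and finish while holding it there: level, at rest, its balance point directly over the middle of the bare knife edge and about 5 cm above it, with the bar crossing the knife edge squarely (either end may point either way). Never let the lever touch the jack or cap, and leave the loose weights and the hanger alone.

Things in the scene. Friction and masses are not known exactly. Their poses are not given: they have to be found in the camera images.
- lever: Loose lever, 0.55-0.8 kg: straight steel bar 10 mm wide, 18 tall; upright brass cylinder (40 dia, 30 tall) on one end, steel stud (12 dia, 14 high) on top near the other; undersides flush. Origin: underside, below the balance point. x along the bar: cylinder axis -66.5 mm, stud +168.5, light end +178.5; z up. Lies in the cradle, underside 35 mm up. Grip across its 10 mm from above, firmly (70 N).
- lever_balance (a point): The lever's balance point, unmarked: on the centre line of the bar at mid-height (9 mm above its underside), 66.5 mm from the axis of the brass cylinder. Axes as lever. At the start 44 mm above the worktop.
- cradle: Fixed wooden rest in which the lever lies: board 228 x 60 x 10 mm, a block under the brass cylinder and a notched block 120 mm from the balance point on the light side, its cheeks 3 mm clear of the bar. Between the blocks 25 mm of air under the bar. Origin on the worktop under the balance point, x as lever. The lever lifts straight up out of it.
- jack: Fixed cast-iron lifting jack, base 110 x 110 mm; crank with red handle out to 100 mm on its -x side, 77 mm high (not used). Its top plate, 70 mm (x) by 155 mm (y -48 to +108), upper face 80 mm above the worktop, bears a knife edge and its dust cap. Origin on the worktop under the middle of the knife edge, which runs along y.
- jack_edge (a point): Middle of the steel knife edge (40 mm long along y), at its crest, 105 mm above the worktop; axes as jack. The lever's bar has to lie along this x, either way round. Hidden under the cap at the start.
- cap (a joint): Slide of the dust cap along the jack's +y, in m: 0 = fully on, 0.065 = end stop, knife edge bare. It starts between 0 and 0.006. About 3 N of drag holds it wherever it is left; it never comes off its guide.
- cap_grip (a point): Grip point of the white plastic dust cap, a box-shaped cover 26 mm wide (x), 56 long (y), 35 tall, its top 118 mm above the worktop. The point is mid-width and mid-length, 108 mm above the worktop, 28 above the plate; axes as jack. Grip across the 26 mm (jack's x) from above and pull along jack's +y.
- brass_weight: Bystander: loose brass cylindrical weight with a knob, 44 mm diameter, 68 mm tall, origin under its centre.
- disc_a: Bystander: loose chrome slotted disc, 56 mm diameter, 10 mm thick, between the robot's base and the work; origin under its centre.
- disc_b: Bystander: a like slotted disc, beyond the work; origin under its centre.
- hanger: Bystander: loose grey aluminium weight hanger, 52 mm round foot, thin rod, 140 mm tall; origin under its foot.

How it is judged:
By the outcome, as a careful person would: the job done as asked, in the order asked, and still so for the second after the job is handed in, while the arm keeps its last pose, push and grip.
It also fails if it takes over 54 s, if anything falls off the work surface, if the arm or the gripper's body presses on something with over 40 N, if the wrist force passes 120 N, or if a joint passes its speed limit or range.

### The arm

A 6-joint arm with a two-finger parallel gripper is mounted at the origin on the work surface. World frame = base frame: x ahead of the robot, y to its left, z up, the work surface at z = 0. Lengths are in m, angles in rad, forces in N, time in s.
With the tool pointing down it reaches from about 0.3 to 0.875 m from the base axis. Payload 6.4 kg.
Tool frame: the origin (TCP) lies between the finger pads; the fingertips stand 25 mm ahead of it and the grasp point (between the pads) lies 6 mm ahead of it; z points along the fingers, y is the line along which they close (so a half turn about z gives the same grasp; the last joint's range is limited). The gripper opens to 85 mm and grips with 20 to 120 N. Pads are 22 mm wide; open, the fingers measure 114 mm over their backs; the gripper's body (76 mm by 85 mm) begins 54 mm behind the grasp point. The pads swing forward as they close: fully open they stand 13 mm farther back than shut.
Start: joints at [-0.206, 0.181, 1.607, -0, 1.354, -0.206], TCP at [0.575, 0, 0.256] pointing down, gripper open.
Joint ranges: [-2.99, 2.99], [-0.89, 2.07], [0.3, 2.58], [-1.14, 4.28], [0, 2.63], [-3.12, 3.12]. Speed limits (rad/s): [2.57, 2.57, 3.01, 3.14, 3.14, 3.14].

### API

Orientations are given as a unit quaternion [w, x, y, z].
In Python, from bench import ctrl gives the robot as it stands.
- The arm moves only by the tool servo_tool, never from a script. Its argument "series" is text: rows parted by semicolons, each of 7 numbers parted by spaces: the gripper command: -1 is fully open, 1 is shut, values between are in proportion, then the shift along the tool's x, y, z in m, then the turn, a rotation vector about the tool's x, y, z in degrees. A call has 1 to 12 rows; each row is the pose to reach, as a shift and turn from the pose commanded when the call began, along the tool's axes at that moment; what a row does not reach only later rows make up. A row lasts 1/12 s, in which the tool goes at most 41.7 mm and 7.16 degrees, less where a joint would pass 70% of its speed; a pose out of reach is approached as far as the arm can. A call with a gripper value outside its range is refused whole. The fingers move at their own pace and stop on an object; the grip force is fixed at half the most. Time passes only in rows, so rows that repeat a pose let the fingers close. It gives the time, the measured TCP pose, the force, the opening and the grip force at its end, in the units of the state.
- ctrl.get_obs(): the state, without advancing time (a new reading comes with each control period).
- ctrl.camera(name): name is "scene" or "side" or "wrist"; returns a dict with "img" (420x560x3 uint8, red, green, blue), "z_map" (420x560 float32, m along the optical axis (not along the pixel's ray), 0 where there is no reading), "fovy" (degrees; the focal length in pixels is half the picture's height over the tangent of half this angle, whatever the lens; pixels are square), "cx", "cy" (the principal point, pixels), "k1" (the pictures are not rectified: a ray, as slopes to the right and down, at radius r is drawn at 1 + k1 r^2 times it, then the intrinsics apply), "extrinsics" (4x4, takes a point from camera to world coordinates); the wrist camera has in their place "T_tool_cam" (4x4, takes a point from camera to tool coordinates, whose origin is the TCP and whose axes are the flange's). Camera axes: x right, y down, z forward; pixel columns grow to the right and rows downward; lengths in m; the calibration is good to about 2 mm. A picture is of the moment at which its call begins: read the wrist's pose just before it.
- ctrl.hand_in(): hands the job in; it is judged then, once.
The state is a dict: "time_s": time; "q": joint angles; "dq": joint speeds; "joint_efforts": joint torques, N m; "eef_pos": TCP position; "eef_rot": TCP orientation; "wrist_force": force on the tool from outside, world axes, zero at the start; "torque": the same for the moment, N m; "opening": opening from 0.0 (shut) to 1.0 (fully open); "grasp_force": force on a finger pad.
Only numpy, scipy, OpenCV 4.12 (cv2) and the standard library are available. Lean on these libraries where they do the work, as an engineer would, in place of code of your own. Each camera call takes 0.05 s, during which the arm holds its last target. There are 200 camera calls.

## Working session

There is one attempt and no reset: what is moved stays moved. The work goes in short steps, Python scripts to look and compute and a tool call to move; the robot and the scene stay as the last step left them, time stands still between calls to the robot, and variables do not carry over. Pictures are saved under pics/ and viewed, at most 10 in all, crops included, and the job is handed in when it is done.

Besides the shell and the picture viewer there is one more tool, called after "Request:" by a JSON object that holds its "method" and its "body". servo_tool: Moves the arm, as the interface text tells. Its arguments: {"type":"object","properties":{"series":{"type":"string"}},"required":["series"]}

```bash
ls; mkdir -p pics; cat > h.py <<'E'
import numpy as np, cv2
from bench import ctrl
from scipy.spatial.transform import Rotation as R
def cam(name):
    o=ctrl.get_obs(); c=ctrl.camera(name)
    if name=="wrist":
        T=np.eye(4); q=np.array(o["eef_rot"]); T[:3,:3]=R.from_quat(q[[1,2,3,0]]).as_matrix(); T[:3,3]=o["eef_pos"]
        c["E"]=T@np.array(c["T_tool_cam"])
    else: c["E"]=np.array(c["extrinsics"])
    h=c["img"].shape[0]; c["f"]=h/2/np.tan(np.radians(c["fovy"])/2)
    c["K"]=np.array([[c["f"],0,c["cx"]],[0,c["f"],c["cy"]],[0,0,1]])
    return c
def slopes(c,uv):
    uv=np.array(uv,float).reshape(-1,1,2)
    return cv2.undistortPoints(uv,c["K"],np.array([c["k1"],0,0,0,0.])).reshape(-1,2)
def onplane(c,uv,z):
    s=slopes(c,uv); d=np.c_[s,np.ones(len(s))]@c["E"][:3,:3].T; o=c["E"][:3,3]
    return o+d*((z-o[2])/d[:,2])[:,None]
def cloud(c):
    h,w=c["z_map"].shape; u,v=np.meshgrid(np.arange(w),np.arange(h))
    s=slopes(c,np.c_[u.ravel(),v.ravel()]); z=c["z_map"].ravel()[:,None]
    P=np.c_[s*z,z]@c["E"][:3,:3].T+c["E"][:3,3]; P[z[:,0]==0]=np.nan
    return P.reshape(h,w,3)
def save(c,n): cv2.imwrite(n,c["img"][:,:,::-1])
E
python3 - <<'E'
from h import *
for n in("scene","wrist"):
    c=cam(n); save(c,f"pics/{n}0.png"); print(n,c["E"].round(3).tolist(),c["f"],c["k1"])
    P=cloud(c); np.save(f"{n}0.npy",P); 
print(ctrl.get_obs())
E
```

```text
pics
scene [[0.675, 0.638, -0.37, 0.973], [0.738, -0.586, 0.335, -0.419], [-0.003, -0.499, -0.866, 1.024], [0.0, 0.0, 0.0, 1.0]] 403.32292132115185 -0.0845210755259652
wrist [[1.0, 0.0, -0.002, 0.574], [-0.0, -0.947, -0.32, 0.082], [-0.002, 0.32, -0.947, 0.373], [0.0, 0.0, 0.0, 1.0]] 316.2965368517177 -0.004815516465324226
{'time_s': 0.1, 'q': array([-2.06308894e-01,  1.81461338e-01,  1.60790474e+00, -1.37647152e-05,
        1.35378132e+00, -2.06310638e-01]), 'dq': array([ 3.24837396e-05, -2.24037074e-03, -3.36404231e-03,  1.58374867e-03,
        1.05247124e-04,  4.52774341e-04]), 'joint_efforts': array([-2.02498759e-04, -4.45872438e+01, -3.52238703e+01, -4.27332343e-04,
        4.16999465e-03,  3.20961749e-05]), 'eef_pos': array([5.74548891e-01, 1.02766332e-04, 2.55478824e-01]), 'eef_rot': array([-6.46956085e-04,  7.07104899e-01,  7.07108236e-01, -4.31051566e-04]), 'wrist_force': array([-0.18297747, -0.05099731,  0.26555389]), 'torque': array([ 0.02601025, -0.01433815,  0.02195819]), 'grasp_force': 0.0, 'opening': 0.9975052935404662}
```

View pics/scene0.png

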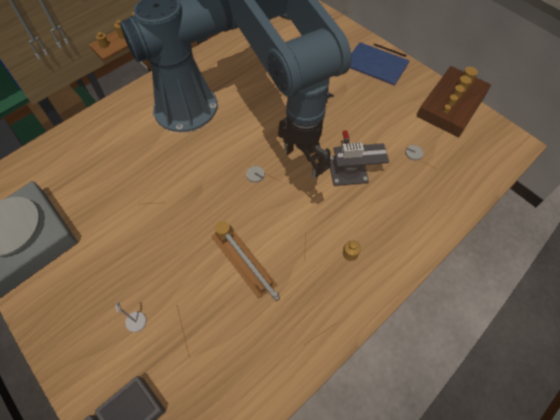

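View pics/wrist0.png

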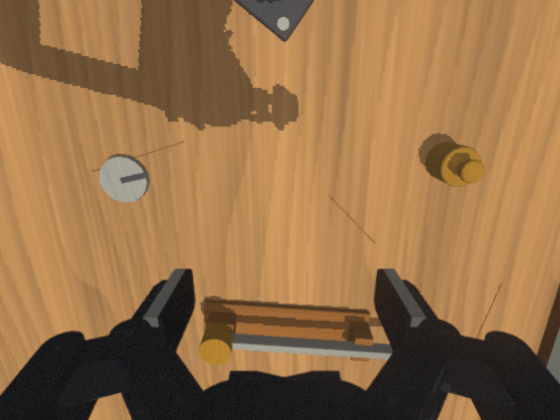

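The scene view shows the jack near (362,160), with the white cap at (352,151) and the plate running right to (388,155). The lever runs from its brass cylinder at (223,229) to its light end at (276,296). The wrist view shows the lever cylinder at (216,343) with the bar running right, and the jack's base corner at (285,35).

```bash
python3 - <<'E'
from h import *
c=cam("scene");P=cloud(c);I=c["img"].astype(int)
hsv=cv2.cvtColor(c["img"],cv2.COLOR_RGB2HSV)
def rect(m,name,zz):
    ys,xs=np.nonzero(m); 
    if len(xs)<5: print(name,len(xs));return
    Q=P[m]; W=onplane(c,np.c_[xs,ys],zz)
    r=cv2.minAreaRect(W[:,:2].astype(np.float32)*1000)
    b=cv2.boxPoints(r); print(name,len(xs),"px",xs.mean().round(),ys.mean().round(),"z",np.median(Q[:,2]).round(3),"rect",np.round(r[0],1),np.round(r[1],1),round(r[2],1)); print(b.round().tolist())
Z=P[:,:,2]
reg=np.zeros(Z.shape,bool); reg[125:190,325:395]=1
S=hsv[:,:,1];V=hsv[:,:,2]
rect(reg&(Z>.111)&(Z<.125)&(V>120)&(S<60),"captop",.118)
rect(reg&(Z>.073)&(Z<.088)&(S<80),"plate",.08)
rect(reg&(Z<.04)&(Z>.004)&(S<90),"base",.015)
red=reg&(hsv[:,:,0]<8)&(S>150)
rect(red,"red",.077)
reg=np.zeros(Z.shape,bool); reg[210:305,205:290]=1
bar=reg&(Z>.045)&(Z<.063)&(S<90)
rect(bar,"bar",.053)
rect(reg&(Z>.058)&(Z<.075),"brass",.065)
rect(reg&(Z>.06)&(S<90),"stud",.067)
big=cv2.resize(c["img"][120:310,200:400],None,fx=4,fy=4,interpolation=cv2.INTER_CUBIC)[:600]
big=np.hstack([cv2.resize(c["img"][120:195,320:400],(400,375)),cv2.resize(c["img"][215:305,205:285],(333,375))])
cv2.imwrite("pics/crop1.png",big[:,:,::-1])
E
```

```text
captop 158 px 353.0 147.0 z 0.119 rect [565.6 216.3] [56.7 31.9] 52.8
[[536.0, 203.0], [561.0, 184.0], [595.0, 229.0], [570.0, 248.0]]
plate 791 px 362.0 156.0 z 0.081 rect [572.  246.1] [154.2 100.5] 52.5
[[485.0, 215.0], [565.0, 154.0], [659.0, 277.0], [579.0, 338.0]]
base 599 px 347.0 174.0 z 0.014 rect [565.6 213.3] [107.9 109.4] 53.2
[[489.0, 203.0], [577.0, 137.0], [642.0, 224.0], [554.0, 289.0]]
red 31 px 345.0 134.0 z 0.077 rect [496.9 264.4] [13.7 27.4] 54.2
[[482.0, 267.0], [504.0, 251.0], [512.0, 262.0], [490.0, 278.0]]
bar 345 px 251.0 266.0 z 0.054 rect [ 619.7 -219.4] [ 13.1 227.3] 86.2
[[506.0, -219.0], [733.0, -233.0], [734.0, -220.0], [507.0, -205.0]]
brass 200 px 229.0 237.0 z 0.066 rect [ 599.  -211.1] [ 39.1 260. ] 88.9
[[469.0, -228.0], [729.0, -233.0], [729.0, -194.0], [469.0, -189.0]]
stud 23 px 274.0 294.0 z 0.068 rect [ 721.2 -227.4] [ 9.8 12.8] 48.1
[[713.0, -227.0], [723.0, -235.0], [729.0, -228.0], [720.0, -219.0]]
```

View pics/crop1.png

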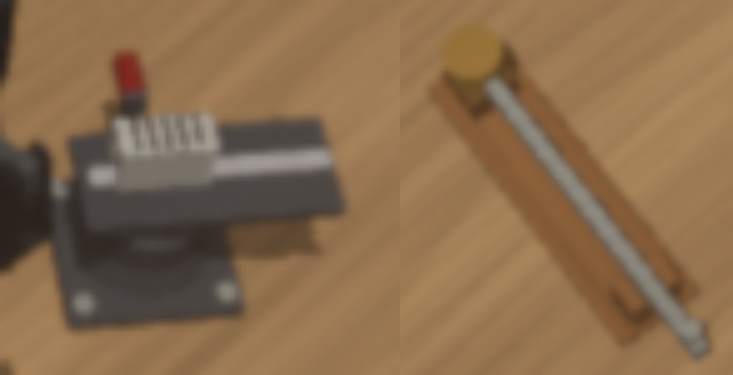

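The crop shows the ribbed white cap on its guide with the plate running out toward jack +y, and the lever in its cradle. The measured sizes match the ones given: plate 154 mm long, base 108 mm, cap 57 mm, z 0.119 / 0.081. Jack +y is at about 53° yaw and the edge is near (0.566, 0.214). I'll go above the cap.

Request:
{"method": "servo_tool", "body": {"series": "-1 0.036 -0.002 0 0 0 6.2; -1 0.072 -0.003 0 0 0 12.4; -1 0.108 -0.005 0 0 0 18.6; -1 0.144 -0.006 0 0 0 24.8; -1 0.18 -0.008 0 0 0 31; -1 0.214 -0.009 0 0 0 37; -1 0.214 -0.009 0 0 0 37; -1 0.214 -0.009 0 0 0 37; -1 0.214 -0.009 0 0 0 37"}}

```text
time_s: 0.9
eef_pos: [0.5658, 0.2138, 0.2558]
eef_rot: [0.0, 0.894, 0.447, -0.0]
wrist_force: [0.6, -0.1, -0.7]
opening: 1.002
grasp_force: 0.0
```

```bash
cat > jk.py <<'E'
from h import *
import sys
c=cam("wrist");P=cloud(c);hsv=cv2.cvtColor(c["img"],cv2.COLOR_RGB2HSV);save(c,sys.argv[1])
Z=P[:,:,2];S=hsv[:,:,1];V=hsv[:,:,2]
def rect(m,name,zz):
    m=cv2.morphologyEx(m.astype(np.uint8),cv2.MORPH_OPEN,np.ones((3,3)))
    n,l,st,_=cv2.connectedComponentsWithStats(m); k=1+np.argmax(st[1:,4]); ys,xs=np.nonzero(l==k)
    W=onplane(c,np.c_[xs,ys],zz); r=cv2.minAreaRect(W[:,:2].astype(np.float32)*1000)
    print(name,len(xs),"px",xs.min(),xs.max(),ys.min(),ys.max(),"z",np.nanmedian(P[ys,xs,2]).round(4),np.round(r[0],1),np.round(r[1],1),round(r[2],2))
rect((Z>.108)&(Z<.13)&(S<80),"cap",.118)
rect((Z>.07)&(Z<.09),"plate",.08)
rect((Z>.003)&(Z<.04)&(S<90)&(V<110),"base",.014)
o=ctrl.get_obs();q=np.array(o["eef_rot"]);print(o["eef_pos"].round(4),R.from_quat(q[[1,2,3,0]]).as_matrix().round(4).tolist(),o["q"].round(2))
E
python3 jk.py pics/w1.png
```

```text
cap 1962 px 265 295 166 230 z 0.1184 [563.9 218.2] [56.9 25.4] 53.75
plate 10414 px 240 320 68 234 z 0.0803 [581.1 240.6] [154.2  69.6] 53.26
base 625 px 317 328 139 204 z 0.0123 [602.1 189.2] [76.5 11.4] 53.25
[0.566  0.2132 0.256 ] [[0.6012, 0.7991, -0.0006], [0.7991, -0.6012, -0.0006], [-0.0008, -0.0001, -1.0]] [ 0.16  0.25  1.53 -0.    1.37  0.81]
```

View pics/w1.png

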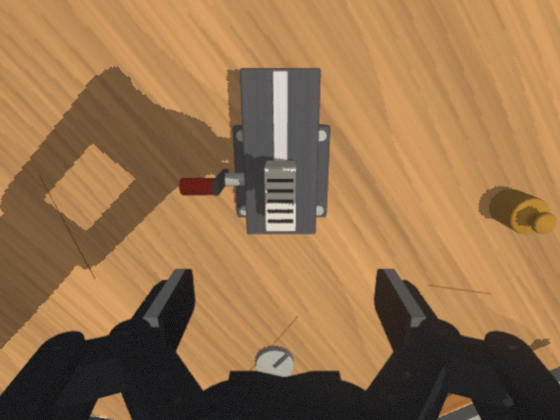

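The view is clean: cap at columns 265–295, rows 166–230, and plate at columns 240–320, rows 68–234. The sizes match what's given (56.9×25.4 and 154×69.6 mm). I'll descend and grip.

Request:
{"method": "servo_tool", "body": {"series": "-1 0.0026 -0.0045 0.03 0 0 0.3; -1 0.0026 -0.0045 0.06 0 0 0.3; -1 0.0026 -0.0045 0.09 0 0 0.3; -1 0.0026 -0.0045 0.115 0 0 0.3; -1 0.0026 -0.0045 0.13 0 0 0.3; -1 0.0026 -0.0045 0.139 0 0 0.3; -1 0.0026 -0.0045 0.139 0 0 0.3; 1 0.0026 -0.0045 0.139 0 0 0.3; 1 0.0026 -0.0045 0.139 0 0 0.3; 1 0.0026 -0.0045 0.139 0 0 0.3; 1 0.0026 -0.0045 0.139 0 0 0.3; 1 0.0026 -0.0045 0.139 0 0 0.3"}}

```text
time_s: 1.95
eef_pos: [0.5647, 0.2188, 0.1184]
eef_rot: [0.001, 0.896, 0.444, 0.001]
wrist_force: [11.7, -10.7, 11.8]
opening: 0.3
grasp_force: 16.1
```

Request:
{"method": "servo_tool", "body": {"series": "1 0 0 0 0 0 0; 1 0 0 0 0 0 0; 1 0 0 0 0 0 0; 1 0 0 0 0 0 0; 1 0 0 0 0 0 0"}}

```text
time_s: 2.37
eef_pos: [0.5649, 0.2188, 0.1186]
eef_rot: [0.001, 0.896, 0.444, 0.001]
wrist_force: [-0.8, -1.6, 6.1]
opening: 0.297
grasp_force: 60.6
```

Request:
{"method": "servo_tool", "body": {"series": "1 0.008 0 0 0 0 0; 1 0.018 0 0 0 0 0; 1 0.028 0 0 0 0 0; 1 0.038 0 0 0 0 0; 1 0.048 0 0 0 0 0; 1 0.056 0 0 0 0 0; 1 0.06 0 0 0 0 0; 1 0.062 0 0 0 0 0; 1 0.064 0 0 0 0 0; 1 0.066 0 0 0 0 0; 1 0.066 0 0 0 0 0; 1 0.066 0 0 0 0 0"}}

```text
time_s: 3.37
eef_pos: [0.6037, 0.2706, 0.1186]
eef_rot: [0.001, 0.896, 0.444, -0.001]
wrist_force: [-5.2, -5.1, 9.9]
opening: 0.295
grasp_force: 61.3
```

Request:
{"method": "servo_tool", "body": {"series": "1 0.002 0 0 0 0 0; 1 0.004 0 0 0 0 0; 1 0.004 0 0 0 0 0; 1 0.004 0 0 0 0 0"}}

```text
time_s: 3.7
eef_pos: [0.604, 0.2709, 0.1185]
eef_rot: [0.002, 0.896, 0.444, -0.005]
wrist_force: [-15.7, -16.9, 18.7]
opening: 0.294
grasp_force: 62.4
```

The wrist force has risen and the tool has stopped after 65 mm, so the cap is at its end stop. I'll ease the push, release, rise and look over the bare edge.

Request:
{"method": "servo_tool", "body": {"series": "1 -0.002 0 0 0 0 0; 1 -0.004 0 0 0 0 0; -1 -0.004 0 0 0 0 0; -1 -0.004 0 0 0 0 0; -1 -0.004 0 0 0 0 0; -1 -0.004 0 0 0 0 0; -1 -0.004 0 0 0 0 0; -1 -0.004 0 -0.03 0 0 0; -1 -0.02 0 -0.06 0 0 0; -1 -0.04 0 -0.1 0 0 0; -1 -0.07 0 -0.135 0 0 0"}}

```text
time_s: 4.62
eef_pos: [0.5669, 0.223, 0.2481]
eef_rot: [-0.0, 0.896, 0.444, 0.0]
wrist_force: [0.9, -0.5, 0.0]
opening: 1.002
grasp_force: 0.0
```

Request:
{"method": "servo_tool", "body": {"series": "-1 0 0 0 0 0 0; -1 0 0 0 0 0 0; -1 0 0 0 0 0 0"}}

```text
time_s: 4.87
eef_pos: [0.5668, 0.2226, 0.2465]
eef_rot: [-0.0, 0.896, 0.444, 0.0]
wrist_force: [0.5, 0.4, -0.4]
opening: 0.999
grasp_force: 0.0
```

```bash
python3 jk.py pics/w2.png
```

```text
cap 2540 px 268 302 95 169 z 0.1184 [601.9 268.6] [55.1 25.9] 52.68
plate 9474 px 243 326 77 245 z 0.0802 [581.2 240.7] [154.3  69.6] 53.26
base 597 px 323 333 146 216 z 0.0123 [601.6 187.5] [81.9 10.3] 53.39
[0.5664 0.2227 0.2454] [[0.6059, 0.7955, -0.0018], [0.7955, -0.6059, -0.0001], [-0.0012, -0.0014, -1.0]] [0.18 0.26 1.53 0.   1.35 0.83]
```

View pics/w2.png

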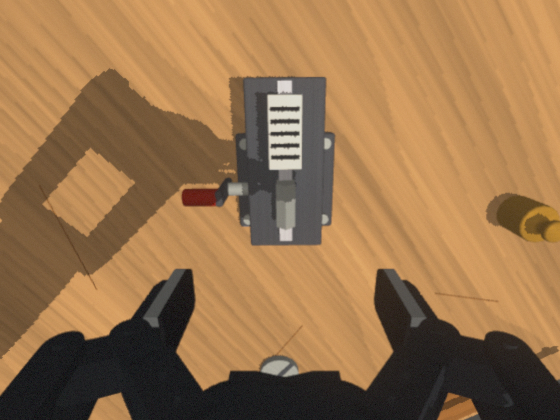

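The cap is now at the end stop (rows 95–169) and the bare knife edge shows at about (287,205). Plate, cap and finger centring all agree: edge middle at (0.564, 0.217), jack x yaw −36.7°. Next I'll go above the lever.

Request:
{"method": "servo_tool", "body": {"series": "-1 -0.03 0.021 0 0 0 5; -1 -0.06 0.043 0 0 0 10; -1 -0.09 0.064 0 0 0 15; -1 -0.12 0.086 0 0 0 20; -1 -0.15 0.107 0 0 0 25; -1 -0.18 0.129 0 0 0 30; -1 -0.21 0.15 0 0 0 35; -1 -0.24 0.172 0 0 0 40; -1 -0.27 0.193 0 0 0 45; -1 -0.3 0.215 0 0 0 50; -1 -0.33 0.236 0 0 0 54; -1 -0.358 0.256 0 0 0 56.2"}}

```text
time_s: 5.92
eef_pos: [0.5529, -0.2187, 0.2442]
eef_rot: [-0.001, 0.999, -0.032, -0.002]
wrist_force: [1.0, 0.2, 0.7]
opening: 1.002
grasp_force: 0.0
```

Request:
{"method": "servo_tool", "body": {"series": "-1 0 0 0 0 0 0; -1 0 0 0 0 0 0; -1 0 0 0 0 0 0; -1 0 0 0 0 0 0"}}

```text
time_s: 6.25
eef_pos: [0.5535, -0.2158, 0.2454]
eef_rot: [-0.001, 1.0, -0.03, -0.001]
wrist_force: [-0.1, -0.4, 0.5]
opening: 1.0
grasp_force: 0.0
```

```bash
cat > lv.py <<'E'
from h import *
import sys
c=cam("wrist");P=cloud(c);hsv=cv2.cvtColor(c["img"],cv2.COLOR_RGB2HSV);save(c,sys.argv[1])
Z=P[:,:,2];S=hsv[:,:,1];H=hsv[:,:,0]
def big(m):
    m=cv2.morphologyEx(m.astype(np.uint8),cv2.MORPH_OPEN,np.ones((3,3)))
    n,l,st,_=cv2.connectedComponentsWithStats(m); k=1+np.argmax(st[1:,4]); ys,xs=np.nonzero(l==k); return xs,ys
def f(xs,ys,zz,name):
    W=onplane(c,np.c_[xs,ys],zz)[:,:2].astype(np.float32)*1000; r=cv2.minAreaRect(W)
    v=cv2.fitLine(W,cv2.DIST_L2,0,.01,.01).ravel()
    print(name,len(xs),"px",xs.min(),xs.max(),ys.min(),ys.max(),"z",np.nanmedian(P[ys,xs,2]).round(4),np.round(r[0],1),np.round(r[1],1),round(r[2],2),"line",np.degrees(np.arctan2(v[1],v[0])).round(2),v[2:].round(1),"circ",[np.round(a,1) for a in cv2.minEnclosingCircle(W)])
f(*big((Z>.047)&(Z<.06)&(S<80)),.053,"bar")
f(*big((Z>.059)&(Z<.073)&(S>100)),.065,"brass")
f(*big((Z>.060)&(Z<.075)&(S<80)),.067,"stud")
o=ctrl.get_obs();q=np.array(o["eef_rot"]);print(o["eef_pos"].round(4),R.from_quat(q[[1,2,3,0]]).as_matrix().round(4).tolist(),o["q"].round(2))
E
python3 lv.py pics/w3.png
```

```text
bar 2335 px 277 291 0 227 z 0.0531 [ 611.6 -218.4] [  9.8 207.9] 85.32 line -4.7 [ 623.4 -219.3] circ [array([ 611.5, -219.5]), np.float64(104.0)]
brass 1085 px 262 299 230 266 z 0.0651 [ 489.  -208.2] [38.6 41.4] 86.63 line -4.11 [ 489.4 -208.4] circ [array([ 489. , -208.6]), np.float64(20.9)]Traceback (most recent call last):
  File "lv.py", line 14, in <module>
    f(*big((Z>.060)&(Z<.075)&(S<80)),.067,"stud")
       ~~~^^^^^^^^^^^^^^^^^^^^^^^^^^
  File "lv.py", line 7, in big
    n,l,st,_=cv2.connectedComponentsWithStats(m); k=1+np.argmax(st[1:,4]); ys,xs=np.nonzero(l==k); return xs,ys
                                                      ~~~~~~~~~^^^^^^^^^^
    return _wrapfunc(a, 'argmax', axis=axis, out=out, **kwds)
    return bound(*args, **kwds)
ValueError: attempt to get argmax of an empty sequence
```

View pics/w3.png

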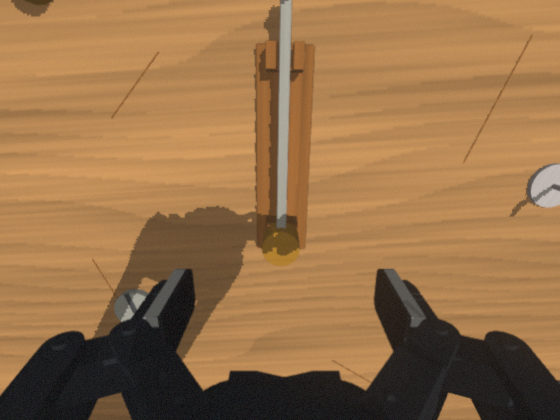

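The bar runs up from the brass cylinder at (281,248), and its line and the cylinder agree (10 mm wide, 40 mm diameter, z OK). The balance point is at about (0.555, −0.214), yaw −4.7°. I'll do a quick cross-check of the cylinder and cap in the two fixed cameras.

```bash
python3 - <<'E'
from h import *
for n in("scene","side"):
    c=cam(n);P=cloud(c);S=cv2.cvtColor(c["img"],cv2.COLOR_RGB2HSV)[:,:,1];Z=P[:,:,2]
    for nm,(x,y),zz,m in(("brass",(.489,-.208),.065,(S>100)&(abs(Z-.065)<.005)),("cap",(.602,.2685),.118,(S<80)&(abs(Z-.118)<.004)),("stud",(.723,-.227),.067,(abs(Z-.067)<.005)),("plate",(.581,.2405),.08,abs(Z-.08)<.006)):
        rr=.1 if nm=="plate" else .045
        m=m&(np.hypot(P[:,:,0]-x,P[:,:,1]-y)<rr); ys,xs=np.nonzero(m)
        if len(xs)<6: print(n,nm,len(xs));continue
        W=onplane(c,np.c_[xs,ys],zz)[:,:2].astype(np.float32)*1000;r=cv2.minAreaRect(W)
        print(n,nm,len(xs),np.round(r[0],1),np.round(r[1],1),round(r[2],1),"mean",W.mean(0).round(1))
o=ctrl.get_obs();q=np.array(o["eef_rot"]);print(o["eef_pos"].round(4),R.from_quat(q[[1,2,3,0]]).as_matrix().round(4).tolist(),o["q"].round(2))
E
```

```text
scene brass 164 [ 489.2 -208.6] [38.3 41. ] 74.7 mean [ 489.2 -208.9]
scene cap 136 [601.7 268.5] [54.3 29.4] 47.9 mean [602.8 268. ]
scene stud 21 [ 721.  -226.9] [10.9 11.3] 66.7 mean [ 721.3 -226.8]
scene plate 734 [559.2 255.7] [154.4 131.7] 53.1 mean [576.1 227.3]
side brass 115 [ 489.8 -203.5] [38.9 37.5] 20.4 mean [ 489.8 -203.3]
side cap 262 [602.7 271.9] [53.8 27.8] 51.9 mean [602.9 272.2]
side stud 10 [ 723.4 -222.3] [ 6.1 14.1] 21.9 mean [ 723.9 -223.6]
side plate 1376 [556.6 263.2] [154.4 133.5] 53.1 mean [569.3 247.8]
[ 0.5538 -0.2159  0.2464] [[0.9983, -0.0589, -0.0003], [-0.0589, -0.9983, 0.0004], [-0.0003, -0.0004, -1.0]] [-0.57  0.23  1.57  0.    1.34  1.06]
```

The scene and wrist cameras agree within 0.5 mm; the side camera is about 4 mm off in y everywhere, so I'm ignoring it. Next I'll descend and grip at (0.5553, −0.2137), with TCP z at 0.050.

Request:
{"method": "servo_tool", "body": {"series": "-1 0.0014 -0.0023 0.035 0 0 1.3; -1 0.0014 -0.0023 0.07 0 0 1.3; -1 0.0014 -0.0023 0.105 0 0 1.3; -1 0.0014 -0.0023 0.135 0 0 1.3; -1 0.0014 -0.0023 0.16 0 0 1.3; -1 0.0014 -0.0023 0.175 0 0 1.3; -1 0.0014 -0.0023 0.175 0 0 1.3; -1 0.0014 -0.0023 0.175 0 0 1.3"}}

```text
time_s: 7.07
eef_pos: [0.5548, -0.2142, 0.0712]
eef_rot: [-0.0, 0.999, -0.041, -0.001]
wrist_force: [0.9, -0.3, 0.4]
opening: 1.001
grasp_force: 0.0
```

```bash
python3 lv.py pics/w4.png 2>&1 | head -2; python3 -c "
from h import *
o=ctrl.get_obs();print(o['eef_pos'],R.from_quat(o['eef_rot'][[1,2,3,0]]).as_matrix()[:,0],o['wrist_force'],o['torque'])"
```

```text
bar 7839 px 269 294 0 353 z 0.0531 [ 589.6 -216.4] [  9.9 164.1] 85.35 line -4.69 [ 604.8 -217.6] circ [array([ 589.6, -216.3]), np.float64(82.2)]
brass 441 px 259 306 362 375 z 0.0624 [ 509.4 -209.8] [23.6  8.3] 85.28 line 83.97 [ 509.4 -210.1] circ [array([ 508.8, -209.8]), np.float64(11.8)]
[ 0.55575827 -0.21488785  0.07250337] [ 9.96575542e-01 -8.26825947e-02  8.81752636e-04] [ 0.98453588 -0.19331539  0.86635172] [0.0129722  0.01206828 0.0196736 ]
```

Request:
{"method": "servo_tool", "body": {"series": "-1 0 -0.0006 0.012 0 0 0; -1 0 -0.0006 0.0215 0 0 0; -1 0 -0.0006 0.0215 0 0 0; 1 0 -0.0006 0.0215 0 0 0; 1 0 -0.0006 0.0215 0 0 0; 1 0 -0.0006 0.0215 0 0 0; 1 0 -0.0006 0.0215 0 0 0; 1 0 -0.0006 0.0215 0 0 0; 1 0 -0.0006 0.0215 0 0 0; 1 0 -0.0006 0.0215 0 0 0; 1 0 -0.0006 0.0215 0 0 0; 1 0 -0.0006 0.0215 0 0 0"}}

```text
time_s: 8.12
eef_pos: [0.5554, -0.2144, 0.0505]
eef_rot: [-0.0, 0.999, -0.042, 0.0]
wrist_force: [-0.2, 2.0, 4.3]
opening: 0.103
grasp_force: 59.8
```

Request:
{"method": "servo_tool", "body": {"series": "1 0 0 0 0 0 0; 1 0 0 0 0 0 0; 1 0 0 0 0 0 0; 1 0 0 0 0 0 0; 1 0 0 0 0 0 0"}}

```text
time_s: 8.53
eef_pos: [0.5554, -0.2144, 0.0505]
eef_rot: [-0.0, 0.999, -0.042, 0.0]
wrist_force: [-0.8, 2.8, 5.4]
opening: 0.106
grasp_force: 59.9
```

Request:
{"method": "servo_tool", "body": {"series": "1 0 0 -0.005 0 0 0; 1 0 0 -0.012 0 0 0; 1 0 0 -0.022 0 0 0; 1 0 0 -0.034 0 0 0; 1 0 0 -0.05 0 0 0; 1 0 0 -0.07 0 0 0; 1 0 0 -0.09 0 0 0; 1 0 0 -0.115 0 0 0; 1 0 0 -0.14 0 0 0; 1 0 0 -0.165 0 0 0; 1 0 0 -0.185 0 0 0; 1 0 0 -0.195 0 0 0"}}

```text
time_s: 9.53
eef_pos: [0.5562, -0.2152, 0.2495]
eef_rot: [0.001, 0.999, -0.042, 0.002]
wrist_force: [0.6, 0.1, -7.0]
opening: 0.106
grasp_force: 58.8
```

Request:
{"method": "servo_tool", "body": {"series": "1 0 0 0 0 0 0; 1 0 0 0 0 0 0; 1 0 0 0 0 0 0; 1 0 0 0 0 0 0"}}

```text
time_s: 9.87
eef_pos: [0.5541, -0.2139, 0.2429]
eef_rot: [-0.001, 0.999, -0.042, -0.002]
wrist_force: [-0.5, 0.6, -6.9]
opening: 0.104
grasp_force: 58.7
```

```bash
cat > held.py <<'E'
from h import *
import sys
c=cam("wrist");save(c,sys.argv[1]);o=ctrl.get_obs();T=R.from_quat(o["eef_rot"][[1,2,3,0]]).as_matrix()
P=(cloud(c)-o["eef_pos"])@T*1000   # tool frame, mm
hsv=cv2.cvtColor(c["img"],cv2.COLOR_RGB2HSV);S=hsv[:,:,1]
m=(abs(P[:,:,1])<25)&(P[:,:,0]>25)&(P[:,:,0]<185)&(P[:,:,2]>-40)&(P[:,:,2]<50)&(S<90)
Q=P[m]; 
a=np.median(Q[:,2]); top=Q
for lo,hi in((30,60),(60,90),(90,120),(120,150)):
    s=top[(top[:,0]>lo)&(top[:,0]<hi)]; print(lo,len(s),s[:,1].mean().round(2) if len(s) else 0,np.median(s[:,2]).round(2) if len(s) else 0)
s=top[(top[:,0]<150)]; s=s[abs(s[:,2]-a)<8]
py=np.polyfit(s[:,0],s[:,1],1);pz=np.polyfit(s[:,0],s[:,2],1);print("xmax",Q[:,0].max(),"yaw tool deg",np.degrees(py[0]),"pitch dz/dx",np.degrees(pz[0]),"y0,z0",py[1],pz[1])
print(o["eef_pos"].round(4),T.round(4).tolist(),o["wrist_force"].round(2),o["torque"].round(3),o["opening"],o["grasp_force"],o["time_s"])
E
python3 held.py pics/w5.png
```

```text
30 1925 0.3 -2.37
60 2455 0.27 -2.35
90 2222 0.3 -2.33
120 0 0 0
xmax 111.88257958289057 yaw tool deg -0.00719649785743154 pitch dz/dx 0.04112905852553979 y0,z0 0.30139057837904903 -2.4095113499888132
[ 0.5543 -0.214   0.2431] [[0.9965, -0.0838, -0.003], [-0.0838, -0.9965, 0.0019], [-0.0031, -0.0016, -1.0]] [ 0.74 -0.69 -6.83] [-0.05  -0.002 -0.041] 0.10438636679333431 58.734580278396606 9.9167
```

View pics/w5.png

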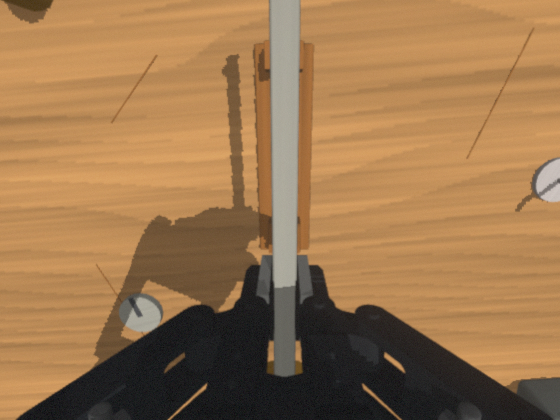

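The lever is held level and square in the fingers (the bar runs up at column 285), with 0.04° pitch. I'll carry it over at height in two legs.

Request:
{"method": "servo_tool", "body": {"series": "1 -0.001 -0.008 0 0 0 1; 1 -0.002 -0.022 0 0 0 3; 1 -0.003 -0.042 0 0 0 6; 1 -0.004 -0.064 0 0 0 9; 1 -0.005 -0.088 0 0 0 12; 1 -0.007 -0.112 0 0 0 15; 1 -0.008 -0.136 0 0 0 18; 1 -0.01 -0.16 0 0 0 21; 1 -0.012 -0.182 0 0 0 24; 1 -0.012 -0.2 0 0 0 26; 1 -0.013 -0.212 0 0 0 27; 1 -0.013 -0.215 0 0 0 27"}}

```text
time_s: 10.92
eef_pos: [0.5595, 0.0031, 0.2439]
eef_rot: [-0.0, 0.962, -0.273, -0.001]
wrist_force: [-0.2, -0.1, -7.2]
opening: 0.108
grasp_force: 58.8
```

```bash
cat > d.py <<'E'
from h import *
o=ctrl.get_obs();T=R.from_quat(o["eef_rot"][[1,2,3,0]]).as_matrix();p=o["eef_pos"]
yaw=np.degrees(np.arctan2(T[1,0],T[0,0]))
print("shift tool",((np.array([.564,.217,.1615])-p)@T).round(4),"tz",(yaw+36.7).round(2),p.round(4),"axes z-comp",T[2].round(4),np.abs(o["dq"]).max().round(3),o["opening"],o["grasp_force"],o["wrist_force"].round(1))
E
python3 d.py
```

```text
shift tool [-0.1084 -0.1844  0.0827] tz 4.99 [0.5595 0.0031 0.2439] axes z-comp [-0.0025  0.     -1.    ] 0.031 0.10772156933386416 58.837387561798096 [-0.2 -0.1 -7.2]
```

Request:
{"method": "servo_tool", "body": {"series": "1 -0.004 -0.007 0 0 0 0.3; 1 -0.011 -0.019 0 0 0 1; 1 -0.022 -0.037 0 0 0 2; 1 -0.034 -0.058 0 0 0 3; 1 -0.046 -0.079 0 0 0 4; 1 -0.059 -0.1 0 0 0 5; 1 -0.072 -0.122 0 0 0 5; 1 -0.085 -0.144 0 0 0 5; 1 -0.096 -0.163 0 0 0 5; 1 -0.104 -0.177 0 0 0 5; 1 -0.108 -0.184 0 0 0 5; 1 -0.108 -0.184 0 0 0 5"}}

```text
time_s: 11.92
eef_pos: [0.5652, 0.2152, 0.2445]
eef_rot: [0.0, 0.949, -0.315, -0.0]
wrist_force: [-0.3, -0.4, -7.0]
opening: 0.104
grasp_force: 59.0
```

Request:
{"method": "servo_tool", "body": {"series": "1 0 0 0 0 0 0; 1 0 0 0 0 0 0; 1 0 0 0 0 0 0; 1 0 0 0 0 0 0"}}

```text
time_s: 12.25
eef_pos: [0.5656, 0.213, 0.2451]
eef_rot: [0.0, 0.949, -0.316, 0.0]
wrist_force: [-0.4, -0.3, -7.2]
opening: 0.105
grasp_force: 59.0
```

```bash
python3 d.py;python3 held.py pics/w6.png
```

```text
shift tool [-0.0037 -0.0023  0.0836] tz -0.18 [0.5656 0.213  0.2451] axes z-comp [ 1.e-04  2.e-04 -1.e+00] 0.003 0.10455149746308505 58.97769570350647 [-0.4 -0.3 -7.2]
30 1937 0.98 -2.51
60 2459 0.94 -2.49
90 2276 0.92 -2.46
120 0 0 0
xmax 112.47780740148242 yaw tool deg -0.06595976563699582 pitch dz/dx -0.004491461886435068 y0,z0 1.0325020123232453 -2.4707863821786824
[0.5655 0.2131 0.2452] [[0.8, -0.6, 0.0], [-0.6, -0.8, -0.0001], [0.0001, 0.0001, -1.0]] [-0.16 -1.21 -6.04] [ 0.021 -0.007 -0.003] 0.10416797635075367 58.97753119468689 12.3
```

View pics/w6.png

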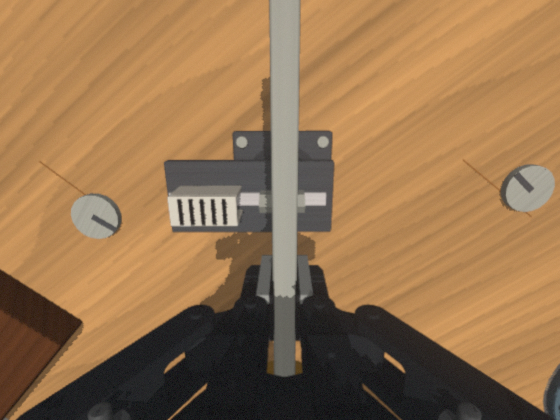

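The bar is crossing the bare edge at about (285,203), with the cap well off to the left at (168–240, 188–228) and the plate square to the bar. Lowering gently.

Request:
{"method": "servo_tool", "body": {"series": "1 -0.0037 -0.0023 0.008 0 0 -0.2; 1 -0.0037 -0.0023 0.018 0 0 -0.2; 1 -0.0037 -0.0023 0.03 0 0 -0.2; 1 -0.0037 -0.0023 0.042 0 0 -0.2; 1 -0.0037 -0.0023 0.054 0 0 -0.2; 1 -0.0037 -0.0023 0.065 0 0 -0.2; 1 -0.0037 -0.0023 0.074 0 0 -0.2; 1 -0.0037 -0.0023 0.08 0 0 -0.2; 1 -0.0037 -0.0023 0.083 0 0 -0.2; 1 -0.0037 -0.0023 0.083 0 0 -0.2; 1 -0.0037 -0.0023 0.083 0 0 -0.2; 1 -0.0037 -0.0023 0.083 0 0 -0.2"}}

```text
time_s: 13.3
eef_pos: [0.5644, 0.2183, 0.163]
eef_rot: [-0.0, 0.949, -0.314, 0.001]
wrist_force: [0.0, -0.6, -5.8]
opening: 0.108
grasp_force: 59.0
```

```bash
python3 - <<'E'
from h import *
ps=[]
for _ in range(3):
    c=cam("wrist"); o=ctrl.get_obs(); ps.append(o["eef_pos"])
    P=cloud(c); m=(abs(P[:,:,2]-.08)<.005); ys,xs=np.nonzero(m)
    W=onplane(c,np.c_[xs,ys],.08)[:,:2]; W=W[np.hypot(*(W-[.581,.2405]).T)<.1].astype(np.float32)*1000
    r=cv2.minAreaRect(W); print("plate",len(W),np.round(r[0],1),np.round(r[1],1),round(r[2],2))
save(c,"pics/w7.png"); print(np.round(ps,4))
c=cam("scene"); P=cloud(c);S=cv2.cvtColor(c["img"],cv2.COLOR_RGB2HSV)[:,:,1]
cv2.imwrite("pics/s7.png",cv2.resize(c["img"][90:220,300:440],(646,600))[:,:,::-1])
E
python3 d.py; python3 held.py pics/w8.png
```

```text
plate 11865 [581.5 239.8] [153.8  70.4] 53.41
plate 11861 [581.4 240. ] [154.   70.3] 53.09
plate 11880 [581.4 240. ] [154.   70.3] 53.08
[[0.5644 0.2183 0.163 ]
 [0.5643 0.2182 0.163 ]
 [0.5642 0.2182 0.1628]]
shift tool [0.0007 0.001  0.0012] tz 0.1 [0.5641 0.2182 0.1627] axes z-comp [ 7.e-04 -8.e-04 -1.e+00] 0.002 0.10149197761696448 59.01396453380585 [-0.5 -0.1 -7.1]
30 1930 0.78 -2.73
60 2458 0.74 -2.7
90 2276 0.71 -2.68
120 0 0 0
xmax 112.2078746868954 yaw tool deg -0.10138763551462834 pitch dz/dx 0.013558312286683466 y0,z0 0.8771416705345246 -2.721750000815171
[0.564  0.2182 0.1626] [[0.8028, -0.5962, 0.0007], [-0.5962, -0.8028, 0.0002], [0.0005, -0.0006, -1.0]] [-0.39  0.68 -7.3 ] [-0.045 -0.014 -0.012] 0.10406839148043776 59.01405572891235 13.55
```

View pics/w7.png

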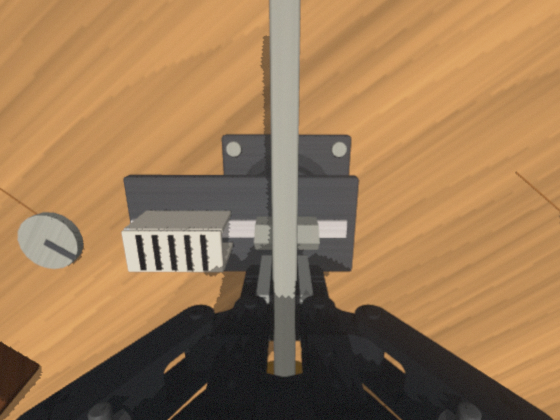

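The bar sits squarely over the bare edge: the knife shows at columns 254–319, and the bar at 285. One last 1 mm trim, let it settle, then hand in.

Request:
{"method": "servo_tool", "body": {"series": "1 0.0003 0.0005 0.0005 0 0 0; 1 0.0005 0.001 0.001 0 0 0; 1 0.0005 0.001 0.001 0 0 0; 1 0.0005 0.001 0.001 0 0 0; 1 0.0005 0.001 0.001 0 0 0; 1 0.0005 0.001 0.001 0 0 0; 1 0.0005 0.001 0.001 0 0 0; 1 0.0005 0.001 0.001 0 0 0"}}

```text
time_s: 14.22
eef_pos: [0.5636, 0.2171, 0.1611]
eef_rot: [-0.0, 0.949, -0.314, 0.0]
wrist_force: [-0.6, -0.0, -7.2]
opening: 0.101
grasp_force: 59.0
```

```bash
python3 d.py; python3 -c "
from bench import ctrl
print(ctrl.hand_in())"
```

```text
shift tool [ 0.0004 -0.0002 -0.0004] tz 0.1 [0.5636 0.2171 0.1611] axes z-comp [ 0. -0. -1.] 0.003 0.10052270842510803 59.01383399963379 [-0.6 -0.  -7.2]
the job is handed in; nothing more can be done
None
```

The job is handed in at about 14 s: the cap is at its end stop, and the lever is held at its balance point, level and square, about 5 cm above the middle of the bare knife edge. The gripper held it at 59 N, because its force is fixed at half the maximum, rather than the 70 N advised; no slip was seen.

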